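# Shut the balance cover and tare it touch-free

## Task

Ready the balance for weighing into the little beaker on its pan: with the fingertips, gently push the glass top cover by its orange grip until it is fully shut, without pinching the grip. Then tare it touch-free: point down at the green-ringed sensor on the front panel and hold the fingertips 2 to 3 cm above its middle for at least two seconds, without touching the panel. Keep away from the blue-ringed print sensor and leave the beaker, spray bottle, flask and amber bottle where they stand.

Things in the scene. Friction and masses are not known exactly. Their poses are not given: they have to be found in the camera images.
- balance: white lab balance with a low glass draft shield, fixed. Origin on the bench; x points from its front (display) to its rear, z up. In this frame, in mm: base x -90 to 160, y -100 to 100, top z 72; glass chamber x -65 to 85, y -87 to 87, top z 170 (closed by the sliding cover); rear tower x 85 to 160, y -95 to 95, top z 165; round steel pan, radius 55, at x 10, y 0, top z 85
- cover (a joint): how far the glass top cover is open, in m: 0 is fully shut, it grows as the cover slides to the rear (the balance's +x), at most 0.09. It slides with about 1.5 N of friction plus 6 N per m/s and stays where it is left; at 0 it meets a stop
- cover_grip (a point): middle of the top of the cover's orange grip: a straight ridge near the front edge of the glass cover, 12 mm thick along the balance's x, 76 mm long along its y, standing 22 mm up from the glass. The flat glass (its top 22 mm below this point, 176 mm above the bench) reaches 15 mm in front of this point and 135 mm behind it, 152 mm wide. Moves with the cover
- terminal: white front panel of the balance with the dark display, 118 x 200 mm. Origin and axes are the balance's. Its sloping top spans x -208 to -92 mm, y -100 to 100, rising from z 39 at the front edge to z 59 at the rear; a round sensor is let in on each side of the display
- tare_sensor: the touch-free tare sensor: bright green ring, 28 mm across, with a dark 16 mm window, in the front panel, left or right of the display. Origin: centre of the window's surface, 51 mm above the bench, 85 mm in front of the chamber's front pane; z up. It notices fingertips within about 20 mm of its middle sideways and up to about 50 mm above it
- print_sensor: the touch-free print sensor, the same but with a blue ring, on the other side of the display (156 mm away). Origin: centre of the window's surface; z up. It notices fingertips in the same way
- beaker: small glass beaker, 42 mm across and 58 mm tall, 60 g, loose on the balance's pan under the cover. Origin: centre of its underside
- spray_bottle: white plastic spray bottle, loose on the bench beside the balance, body 62 mm across, 176 mm tall with its trigger head, 320 g. Origin: centre of its underside; the nozzle points along its -x, reaching 57 mm from its axis
- flask: glass volumetric flask with a slim neck and a red stopper, loose on the bench beside the balance, 68 mm across at the foot, 165 mm tall, 170 g. Origin: centre of its underside
- reagent_bottle: amber glass bottle with a blue cap, loose on the bench beside the balance, 52 mm across, 105 mm tall, 200 g. Origin: centre of its underside
Things that resemble listed ones, but are neither listed nor needed, are in the scene too. What is meant by the beaker is not red, and is the smaller of those in its own colour.

How it is judged:
On the way, in this order (a step that is already met when the one before it is completed fails the run):
1. the cover is fully shut (value of joint cover below 0.004 m), for 0.2 s.
2. with the cover shut, the fingertips dwell 1.7 s just above the green-ringed sensor (grasp point within 20 mm of its middle sideways, 20 to 70 mm above; tips 1 to 50 mm above) (value of joint cover below 0.004 m and horizontal distance between the grasp point and tare_sensor below 0.02 m and z of the grasp point in the frame of tare_sensor between 0.02 and 0.07 m), for 1.7 s.
At the end, for the whole second after the job is handed in: the glass cover is shut (within 4 mm), the beaker still stands upright on the pan within 10 mm of where it was, and the spray bottle, flask and amber bottle are within 15 mm of where they stood (value of joint cover below 0.004 m and distance of beaker from where it was at the start of the episode below 0.01 m and angle between beaker's own z axis and vertical below 0.15 rad and linear speed of beaker below 0.02 m/s and distance of each of spray_bottle, flask, reagent_bottle from where it was at the start of the episode below 0.015 m); the robot touches nothing.
It fails at once if the front panel or one of its sensors is touched (contact force between anything else and terminal above 0.5 N or contact force between anything else and tare_sensor above 0.5 N or contact force between anything else and print_sensor above 0.5 N).
It fails at once if the print sensor is set off: the grasp point comes within 20 mm of its middle sideways and less than 70 mm above it (horizontal distance between the grasp point and print_sensor below 0.02 m and z of the grasp point in the frame of print_sensor below 0.07 m).
It fails at once if the balance or its cover is pinched or pushed roughly (more than 32 N) (contact force between any of the fingers, the arm and balance above 32 N).
It fails at once if the beaker, spray bottle, flask or amber bottle is moved, lifted or tipped (distance of beaker from where it was at the start of the episode above 0.01 m or angle between any of beaker, spray_bottle, flask, reagent_bottle's own z axis and vertical above 0.3 rad or distance of any of spray_bottle, flask, reagent_bottle from where it was at the start of the episode above 0.015 m).
It also fails if it takes over 45 s, if anything falls off the work surface, if the arm or the gripper's body presses on something with over 40 N, if the wrist force passes 120 N, or if a joint passes its speed limit or range.

## Robot

A 7-joint arm with a two-finger parallel gripper is mounted at the origin on the work surface. World frame = base frame: x ahead of the robot, y to its left, z up, the work surface at z = 0. Lengths are in m, angles in rad, forces in N, time in s.
With the tool pointing down it reaches from about 0.4 to 0.85 m from the base axis. Payload 10.4 kg.
Tool frame: the origin (TCP) lies midway between the tips of the shut fingers; the grasp point (between the pads) lies 19 mm behind it; z points along the fingers, y is the line along which they close (so a half turn about z gives the same grasp; the last joint's range is limited). The gripper opens to 87 mm and grips with 3 to 60 N. Pads are 19 mm wide; open, the fingers measure 117 mm over their backs; the gripper's body (75 mm by 190 mm) begins 51 mm behind the grasp point.
Start: joints at [-1.306, 0.332, -0.065, 1.46, 0.022, 1.35, -0.088], TCP at [0.177, 0.599, 0.193] pointing down, gripper open.
Joint ranges: [-2.6, 2.6], [-0.5, 2.12], [-1.47, 1.34], [0.16, 2.42], [-1.27, 4.41], [0.06, 2.06], [-2.6, 2.6]. Speed limits (rad/s): [2.22, 2.22, 2.79, 2.79, 3.14, 3.14, 3.14].

## Interface

Orientations are given as a unit quaternion [x, y, z, w].
In Python, from bench import r gives the robot as it stands.
- The arm moves only by the tool arm_command, never from a script. Its argument "moves" is one flat list of numbers, 4 for each row, row after row: the shift along the tool's x, y, z in cm, then the turn about the tool's z in degrees. A call has 1 to 12 rows; each row shifts and turns the commanded pose from where the row before left it, along the tool's axes as they then stand; what a row does not reach is not made up. A row lasts 1/12 s, in which the tool goes at most 41.7 mm and 7.16 degrees, less where a joint would pass 70% of its speed; a pose out of reach is approached as far as the arm can. A call with a gripper value outside its range is refused whole. "fingers" is the opening in per cent of the stroke, from 0 (shut) to 100 (fully open), set as the call begins (left out, the last holds). The fingers move at their own pace and stop on an object; "squeeze" is the grip in N (left out, the last holds). Time passes only in rows, so rows that do not move let the fingers close. It gives the time, the measured TCP pose, the force, the opening and the grip force at its end, in the units of the state.
- r.read_state(): the state, without advancing time (a new reading comes with each control period).
- r.camera(name): name is "scene" or "top"; returns the picture (384x512x3 uint8, red, green, blue); there is no depth.
- r.camera_info(name): a dict with "fx", "fy", "cx", "cy" (pixels), "origin" and "attitude" of the camera in the world. Camera axes: x right, y up, looking along -z (the intrinsics and any distortion apply to the point x, -y, -z); pixel columns grow to the right and rows downward; lengths in m; the calibration is good to about 2 mm. A picture is of the moment at which its call begins. camera_info takes no time and is no camera call.
- r.close_job(): hands the job in; it is judged then, once.
The state is a dict: "time": time; "joint_positions": joint angles; "joint_vel": joint speeds; "joint_torque": joint torques, N m; "ee_pos": TCP position; "eef_rot": TCP orientation; "ft_force": force on the tool from outside, world axes, zero at the start; "torque": the same for the moment, N m; "width": finger opening in m; "grip_force": force on a finger pad.
Only numpy, scipy, OpenCV 4.12 (cv2) and the standard library are available. Lean on these libraries where they do the work, as an engineer would, in place of code of your own. Each camera call takes 0.05 s, during which the arm holds its last target. There are 200 camera calls.

## Working session

There is one attempt and no reset: what is moved stays moved. The work goes in short steps, Python scripts to look and compute and a tool call to move; the robot and the scene stay as the last step left them, time stands still between calls to the robot, and variables do not carry over. Pictures are saved under pics/ and viewed, at most 10 in all, crops included, and the job is handed in when it is done.

Besides the shell and the picture viewer there is one more tool, called after "Request:" as name(argument=value, ...), one argument or row to a line, values as JSON. arm_command: Moves the arm, as the interface text tells. Its arguments: {"type":"object","properties":{"moves":{"type":"array"},"fingers":{"type":"number"},"squeeze":{"type":"number"}},"required":["moves"]}

```bash
mkdir -p pics; python3 - <<'E'
from bench import r
import cv2
for n in("scene","top"):
    im=r.camera(n); cv2.imwrite(f"pics/{n}0.png",cv2.cvtColor(im,cv2.COLOR_RGB2BGR)); print(n,r.camera_info(n))
print(r.read_state())
E
```

```text
scene {'fx': 450.52613286629605, 'fy': 450.52613286629605, 'cx': 256.3505310186726, 'cy': 186.45824489120707, 'origin': array([0.13580666, 0.39096575, 0.99364934]), 'attitude': array([-0.11928606,  0.25183955,  0.8584412 , -0.43061164])}
top {'fx': 358.5554230235957, 'fy': 358.5554230235957, 'cx': 262.1283002059559, 'cy': 187.58562139431658, 'origin': array([0.44235709, 0.0163794 , 0.83382777]), 'attitude': array([ 0.07795931, -0.07358063, -0.69193831,  0.71395351])}
{'time': 0.1, 'joint_positions': array([-1.30559891,  0.33277667, -0.0646985 ,  1.46086694,  0.02159321,
        1.34988891, -0.08853129]), 'joint_vel': array([ 0.00012083, -0.00333601, -0.00028881, -0.00232113, -0.00012329,
        0.00105822, -0.0007915 ]), 'joint_torque': array([ 7.40518499e-04, -6.24536276e+01,  2.42877973e-02, -3.90726686e+01,
       -6.14852691e-02,  3.64575803e-02,  7.26893813e-05]), 'ee_pos': array([0.17729513, 0.59892567, 0.19244891]), 'eef_rot': array([ 1.43409893e-01,  9.89663183e-01, -6.19082976e-04, -6.40121947e-05]), 'ft_force': array([-0.22019889, -0.13645562, -0.46562421]), 'torque': array([ 0.0102973 , -0.01816734, -0.03799631]), 'grip_force': 0.0, 'width': 0.08713148391909978}
```

View pics/scene0.png

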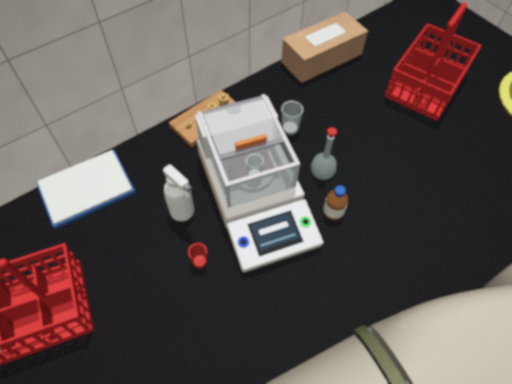

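View pics/top0.png

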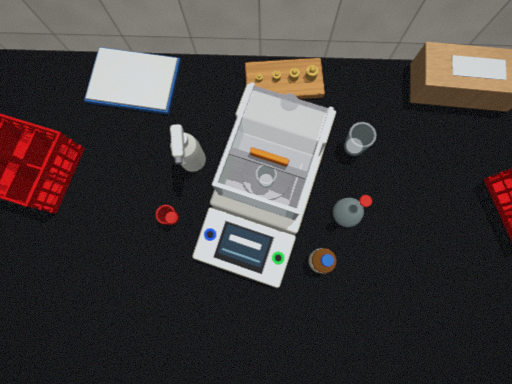

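The scene picture shows the blue ring at (243,241), the green ring at (306,222) and the grip at (251,142). In the top picture they are at (210,234), (278,258) and (269,156). The spray bottle stands on the blue side, the flask and amber bottle on the green side.

```bash
cat > h.py <<'E'
import numpy as np, cv2
from scipy.spatial.transform import Rotation as R
from bench import r
def ray(n,p):
    c=r.camera_info(n); d=np.array([(p[0]-c["cx"])/c["fx"],-(p[1]-c["cy"])/c["fy"],-1.])
    return c["origin"],R.from_quat(c["attitude"]).apply(d)
def atz(n,p,z):
    o,d=ray(n,p); return o+d*(z-o[2])/d[2]
def tri(a,b):
    (o1,d1),(o2,d2)=ray("scene",a),ray("top",b)
    t=np.linalg.lstsq(np.c_[d1,-d2],o2-o1,rcond=None)[0]
    p,q=o1+d1*t[0],o2+d2*t[1]; return (p+q)/2,np.linalg.norm(p-q)
def blob(im,lo,hi,near,rad=25):
    h=cv2.cvtColor(im,cv2.COLOR_RGB2HSV); m=cv2.inRange(h,np.array(lo),np.array(hi))
    k=np.zeros_like(m); cv2.circle(k,near,rad,255,-1); m&=k
    y,x=np.nonzero(m); (c,s,a)=cv2.minAreaRect(np.c_[x,y].astype(np.float32))
    return np.array(c),np.array([x.mean(),y.mean()]),s,np.c_[x,y]
E
python3 - <<'E'
from h import *
ims={n:r.camera(n) for n in("scene","top")}
C={"green":((50,120,80),(75,255,255),(306,222),(278,258),.051),"blue":((105,120,80),(130,255,255),(243,241),(210,234),.051),"grip":((5,150,100),(18,255,255),(251,142),(269,156),.19)}
P={}
for k,(lo,hi,a,b,z) in C.items():
    A=blob(ims["scene"],lo,hi,a,14 if k!="grip" else 25);B=blob(ims["top"],lo,hi,b,14 if k!="grip" else 28)
    P[k]=tri(A[0],B[0])[0]
    print(k,A[0],A[2],B[0],B[2],tri(A[0],B[0]),tri(A[1],B[1])[0],atz("scene",A[0],z),atz("top",B[0],z))
g=(atz("scene",blob(ims["scene"],*C["green"][:3],14)[0],.051)+atz("top",blob(ims["top"],*C["green"][:2],C["green"][3],14)[0],.051))/2
b=(atz("scene",blob(ims["scene"],*C["blue"][:3],14)[0],.051)+atz("top",blob(ims["top"],*C["blue"][:2],C["blue"][3],14)[0],.051))/2
d=(b-g)[:2]; print("dist",np.linalg.norm(d)); y=d/np.linalg.norm(d); x=np.array([y[1],-y[0]])
org=(g+b)[:2]/2+x*.150
print("x axis",x,np.degrees(np.arctan2(x[1],x[0])),"org",org)
f=lambda p:((p[:2]-org)@x,(p[:2]-org)@y)
print("grip in balance",f(P["grip"]))
# grip line direction
for n,i in(("scene",2),("top",3)):
    pts=blob(ims[n],*C["grip"][:2],C["grip"][i],28)[3]; vx,vy,cx,cy=cv2.fitLine(pts.astype(np.float32),2,0,.01,.01).ravel()
    u=atz(n,(cx+10*vx,cy+10*vy),.19)-atz(n,(cx-10*vx,cy-10*vy),.19); print(n,np.degrees(np.arctan2(u[1],u[0])))
for k,p,z in(("spray top",(180,145),.17),("spray foot",(195,165),.03),("flask",(348,212),.03),("stopper",(366,201),.16),("amber cap",(328,260),.105),("tall grn glass",(360,135),.06)): 
    q=atz("top",p,z);print(k,q.round(3),np.round(f(q),3))
s=r.read_state(); print(R.from_quat(s["eef_rot"]).as_matrix().round(3))
E
```

```text
green [305.25003052 221.25003052] (7.77817440032959, 7.071067810058594) [277.5 257.5] (11.0, 11.0) (array([ 0.46113617, -0.01372969,  0.04610513]), np.float64(0.0007909761712543111)) [ 0.4612167  -0.01396861  0.04466037] [ 0.45975824 -0.0113877   0.051     ] [ 0.46071632 -0.01379274  0.051     ]
blue [243.  241.5] (9.0, 8.0) [209.75 234.25] (11.31370735168457, 10.60660171508789) (array([0.50667476, 0.1357899 , 0.04513773]), np.float64(0.0012928684508023327)) [0.50668164 0.1359957  0.04476785] [0.50493131 0.13771843 0.051     ] [0.50567918 0.13451017 0.051     ]
grip [250.53771973 142.13209534] (5.7691426277160645, 29.257797241210938) [268.78323364 156.67201233] (39.234954833984375, 7.42946720123291) (array([0.64560197, 0.01203873, 0.17968968]), np.float64(0.00021408876976366587)) [0.64571143 0.01225708 0.17965725] [0.63924504 0.01688465 0.19      ] [0.64230634 0.01204938 0.19      ]
dist 0.15538389824942786
x axis [ 0.9570137  -0.29004272] -16.860513713657287 org [0.62632332 0.01825563]
grip in balance (np.float64(0.020253100540607447), np.float64(-0.0003580320000348767))
scene -106.05926475616768
top -106.91398476024129
spray top [0.667 0.185 0.17 ] [-0.01   0.172]
spray foot [0.667 0.182 0.03 ] [-0.009  0.168]
flask [ 0.567 -0.172  0.03 ] [-0.002 -0.199]
stopper [ 0.569 -0.176  0.16 ] [ 0.002 -0.202]
amber cap [ 0.458 -0.112  0.105] [-0.123 -0.174]
tall grn glass [ 0.741 -0.195  0.06 ] [ 0.171 -0.171]
[[-0.959  0.284 -0.   ]
 [ 0.284  0.959 -0.001]
 [-0.    -0.001 -1.   ]]
```

Request:
arm_command(
  moves=[0,0,-3,0,-1,-0.7,-3,0,-2.5,-1.6,-2.5,0,-3,-2,0,0,-3,-2,0,0,-3,-2,0,0,-3,-2,0,0,-3,-2,0,0,-3,-2,0,0,-3,-2,0,0,-3,-2,0,0,-3,-2,0,0],
  fingers=0,
)

```text
time: 1.2
ee_pos: [0.413, 0.3165, 0.2782]
eef_rot: [0.143, 0.99, 0.0, -0.0]
ft_force: [0.6, 0.0, -1.3]
width: 0.0151
grip_force: 0.0
```

Request:
arm_command(
  moves=[-3,-2,0,0,-3,-2,0,0,-3,-2,0,0,-3,-2,0,0,-3,-2,0,0,-3,-2,0,0,-3,-2,0,0,-3,-2,0,0,-3,-2,0,0,-3,-2,0,0,0,0,0,0,0,0,0,0],
)

```text
time: 2.2
ee_pos: [0.6436, 0.0386, 0.2772]
eef_rot: [0.145, 0.989, -0.001, -0.0]
ft_force: [0.4, 0.3, 0.2]
width: 0.0002
grip_force: 0.0
```

```bash
cat >> h.py <<'E'
def rel(tgt):
    s=r.read_state(); M=R.from_quat(s["eef_rot"]).as_matrix()
    print("t",s["time"],"pos",s["ee_pos"].round(4),"F",s["ft_force"].round(2),"tool move cm",(M.T@(np.array(tgt)-s["ee_pos"])*100).round(2))
    x=np.array([.957,-.290]); print("tool x,y yaw err deg",np.degrees(np.arctan2(-M[1,0],-M[0,0])).round(2)+16.86,"z axis",M[:,2].round(3)); 
    q=s["ee_pos"][:2]-[.6263,.0183]; print("TCP in balance",q@x,q@[.290,.957])
E
python3 - <<'E'
from h import *
rel([.682,.0014,.28])
E
```

```text
t 2.2 pos [0.6436 0.0386 0.2772] F [0.4  0.31 0.22] tool move cm [-4.74 -2.46 -0.28]
tool x,y yaw err deg 0.14000000000000057 z axis [-0.001 -0.001 -1.   ]
TCP in balance 0.010700621453150913 0.024430186510706605
```

Request:
arm_command(
  moves=[-2.4,-1.2,0,0,-2.4,-1.3,0,0,0,0,0,0,0,0,2,0,0,0,2,0,0,0,1.5,0,0,0,1,0,0,0,1,0,0,0,0.5,0,0,0,0.5,0,0,0,0.5,0,0,0,0,0],
)

```text
time: 3.2
ee_pos: [0.6819, 0.0037, 0.1876]
eef_rot: [0.143, 0.99, 0.0, -0.0]
ft_force: [-0.7, -0.3, -0.1]
width: 0.0003
grip_force: 0.0
```

```bash
python3 - <<'E'
from h import *
rel([.682,.0014,.187])
a=r.camera("top")[90:290,170:390];b=r.camera("scene")[80:280,170:390]
cv2.imwrite("pics/c1.png",cv2.cvtColor(cv2.resize(np.hstack([a,b]),(792,360),interpolation=2),cv2.COLOR_RGB2BGR))
E
```

```text
t 3.2 pos [0.6819 0.0037 0.1876] F [-0.75 -0.27 -0.13] tool move cm [-0.08 -0.22  0.06]
tool x,y yaw err deg 0.370000000000001 z axis [-0.001  0.    -1.   ]
TCP in balance 0.05741618351857418 0.00214637190079577
```

View pics/c1.png

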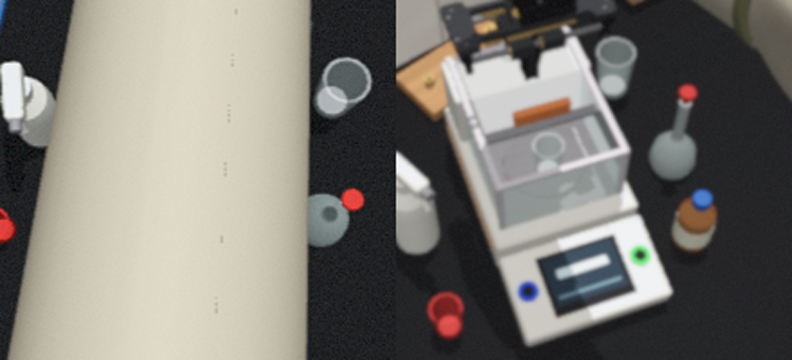

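The crop shows the closed fingertips at about (530,60), behind the orange grip at (542,110), with no contact. Next is the push.

Request:
arm_command(
  moves=[0.6,0,0,0,0.6,0,0,0,0.6,0,0,0,0.6,0,0,0,0.6,0,0,0,0.6,0,0,0,0.6,0,0,0,0.6,0,0,0,0.6,0,0,0,0.6,0,0,0,0.6,0,0,0,0.6,0,0,0],
)

```text
time: 4.3
ee_pos: [0.6124, 0.0242, 0.1881]
eef_rot: [0.143, 0.99, 0.0, 0.0]
ft_force: [-0.5, 0.9, 0.6]
width: 0.0001
grip_force: 0.0
```

Request:
arm_command(
  moves=[0.4,0,0,0,0.4,0,0,0,0.2,0,0,0,0.2,0,0,0,0.1,0,0,0,0,0,0,0],
)

```text
time: 4.8
ee_pos: [0.6005, 0.0277, 0.1881]
eef_rot: [0.143, 0.99, 0.0, 0.0]
ft_force: [0.1, -0.5, -0.7]
width: 0.0002
grip_force: 0.0
```

```bash
python3 - <<'E'
from h import *
rel([.682,.0014,.187])
b=r.camera("scene")
c,_,s,_=blob(b,(5,150,100),(18,255,255),(258,160),35); print(c,s); p=atz("scene",c,.188); q=p[:2]-[.6263,.0183]; print("grip x",q@[.957,-.29])
E
```

```text
t 4.8 pos [0.6005 0.0277 0.1881] F [ 0.15 -0.48 -0.71] tool move cm [-8.56 -0.21  0.11]
tool x,y yaw err deg 0.370000000000001 z axis [ 0.  0. -1.]
TCP in balance -0.027445944349476368 0.0015533461987380028
[243.47171021 144.65093994] (4.807618618011475, 14.285496711730957)
grip x 0.012844549412280937
```

```bash
python3 - <<'E'
from h import *
b=r.camera("scene")[90:240,180:340]
cv2.imwrite("pics/c2.png",cv2.cvtColor(cv2.resize(b,(640,600),interpolation=2),cv2.COLOR_RGB2BGR))
E
```

```text
(no output)
```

View pics/c2.png

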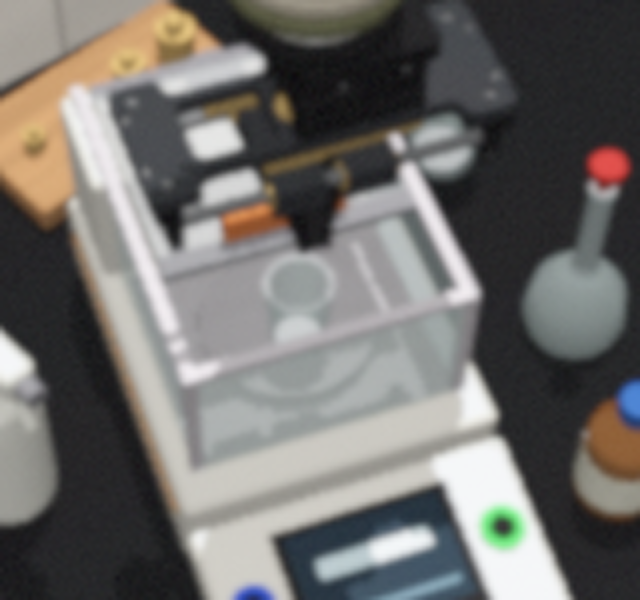

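The orange grip, at about (284,215) in the crop, has hardly moved, and the finger tip at (318,240) appears in front of it. I'll check the tip position against its projection.

```bash
python3 - <<'E'
from h import *
def proj(n,p):
    c=r.camera_info(n); v=R.from_quat(c["attitude"]).inv().apply(np.array(p)-c["origin"]); return np.array([c["cx"]+c["fx"]*v[0]/-v[2],c["cy"]-c["fy"]*v[1]/-v[2]])
o=np.array([.6263,.0183]);X=np.array([.957,-.29]);Y=np.array([.29,.957])
f=lambda x,y,z:(proj("scene",[*(o+x*X+y*Y),z])-[180,90])*4
p=r.read_state()["ee_pos"]; print("TCP",(proj("scene",p)-[180,90])*4)
for n,a in {"grip L":(.0203,.038,.198),"grip R":(.0203,-.038,.198),"gripL base":(.0203,.038,.176),"gripR base":(.0203,-.038,.176),"edge":(.005,.076,.176),"edgeR":(.005,-.076,.176),"ch FL":(-.065,.087,.17),"ch FR":(-.065,-.087,.17),"ch RL":(.085,.087,.17),"ch RR":(.085,-.087,.17),"flb":(-.065,.087,.072),"beaker":(.01,0,.085)}.items(): print(n,f(*a).round())
E
```

```text
TCP [308.11579541 264.28831223]
grip L [217. 207.]
grip R [345. 171.]
gripL base [219. 231.]
gripR base [344. 195.]
edge [163. 269.]
edgeR [415. 198.]
ch FL [183. 380.]
ch FR [479. 292.]
ch RL [104. 176.]
ch RR [382. 100.]
flb [191. 470.]
beaker [287. 317.]
```

Request:
arm_command(
  moves=[0,0,-2,0,0,0,-1,0,-2,0,0,0,-2,0,0,0,-2,0,0,0,-2.6,0,0,0,0,0,0,0,0,0,1,0,0,0,1,0,0,0,1,0,0,0,0,0],
)

```text
time: 5.82
ee_pos: [0.6813, 0.0039, 0.1853]
eef_rot: [0.143, 0.99, -0.0, -0.002]
ft_force: [-0.9, 1.1, 0.4]
width: 0.0008
grip_force: 0.0
```

Request:
arm_command(
  moves=[0,0,0.2,0,0,0,0.2,0,0,0,0.2,0,0,0,0,0],
)

```text
time: 6.15
ee_pos: [0.6829, 0.0034, 0.1821]
eef_rot: [0.143, 0.99, 0.0, 0.0]
ft_force: [0.6, -0.7, -0.2]
width: 0.0004
grip_force: 0.0
```

```bash
python3 - <<'E'
from h import *
rel([.682,.0014,.187])
b=r.camera("scene")[90:190,190:320]
cv2.imwrite("pics/c3.png",cv2.cvtColor(cv2.resize(b,(780,600),interpolation=2),cv2.COLOR_RGB2BGR))
E
```

```text
t 6.15 pos [0.6829 0.0034 0.1821] F [ 0.64 -0.65 -0.23] tool move cm [ 0.03 -0.22 -0.49]
tool x,y yaw err deg 0.379999999999999 z axis [ 0.  0. -1.]
TCP in balance 0.05851300202959325 0.0021826591313236386
```

View pics/c3.png

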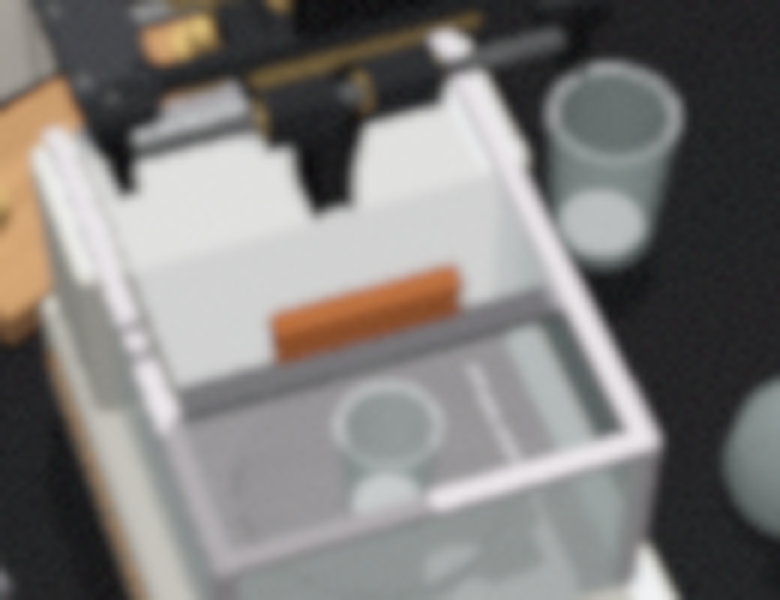

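The tip is at (335,213) in the crop. That is about 4 px higher than it should be, so the real tip sits about 15 mm above the reported TCP, which explains why it passed over the grip. I'll feel down gently for the glass.

Request:
arm_command(
  moves=[0,0,0.2,0,0,0,0.2,0,0,0,0.1,0,0,0,0,0],
)

```text
time: 6.53
ee_pos: [0.6828, 0.0033, 0.1767]
eef_rot: [0.143, 0.99, -0.0, -0.0]
ft_force: [0.0, -0.1, -0.6]
width: 0.0002
grip_force: 0.0
```

Request:
arm_command(
  moves=[0,0,0.2,0,0,0,0.1,0,0,0,0,0],
)

```text
time: 6.78
ee_pos: [0.6829, 0.0033, 0.1738]
eef_rot: [0.143, 0.99, -0.0, -0.0]
ft_force: [-0.3, 0.0, 0.7]
width: 0.0006
grip_force: 0.0
```

Request:
arm_command(
  moves=[0,0,0.2,0,0,0,0.1,0,0,0,0,0],
)

```text
time: 7.03
ee_pos: [0.6829, 0.0033, 0.1708]
eef_rot: [0.143, 0.99, -0.0, -0.0]
ft_force: [-0.1, -0.0, 0.3]
width: 0.0003
grip_force: 0.0
```

Request:
arm_command(
  moves=[0,0,0.2,0,0,0,0,0],
)

```text
time: 7.2
ee_pos: [0.6829, 0.0033, 0.1688]
eef_rot: [0.143, 0.99, 0.0, -0.0]
ft_force: [-0.3, -0.4, -0.3]
width: 0.0007
grip_force: 0.0
```

Request:
arm_command(
  moves=[0,0,0.2,0,0,0,0,0],
)

```text
time: 7.37
ee_pos: [0.6829, 0.0033, 0.1667]
eef_rot: [0.143, 0.99, -0.0, -0.0]
ft_force: [0.6, 0.4, -0.4]
width: 0.0001
grip_force: 0.0
```

Request:
arm_command(
  moves=[0.6,0,0,0,0.6,0,0,0,0.5,0,0,0,0.4,0,0,0,0.4,0,0,0,0.4,0,0,0,0.4,0,0,0,0.4,0,0,0],
)

```text
time: 8.03
ee_pos: [0.6474, 0.014, 0.1673]
eef_rot: [0.143, 0.99, 0.0, 0.0]
ft_force: [2.4, 0.0, -0.8]
width: 0.0006
grip_force: 0.9
```

```bash
python3 - <<'E'
from h import *
rel([.682,.0014,.187])
im=r.camera("scene");b=im[90:190,190:320]
cv2.imwrite("pics/c4.png",cv2.cvtColor(cv2.resize(b,(780,600),interpolation=2),cv2.COLOR_RGB2BGR))
E
```

```text
t 8.0333 pos [0.6474 0.014  0.1673] F [ 2.37  0.01 -0.83] tool move cm [-3.67 -0.23 -1.97]
tool x,y yaw err deg 0.379999999999999 z axis [ 0.001  0.    -1.   ]
TCP in balance 0.02146933565841312 0.002013824144726593
```

View pics/c4.png

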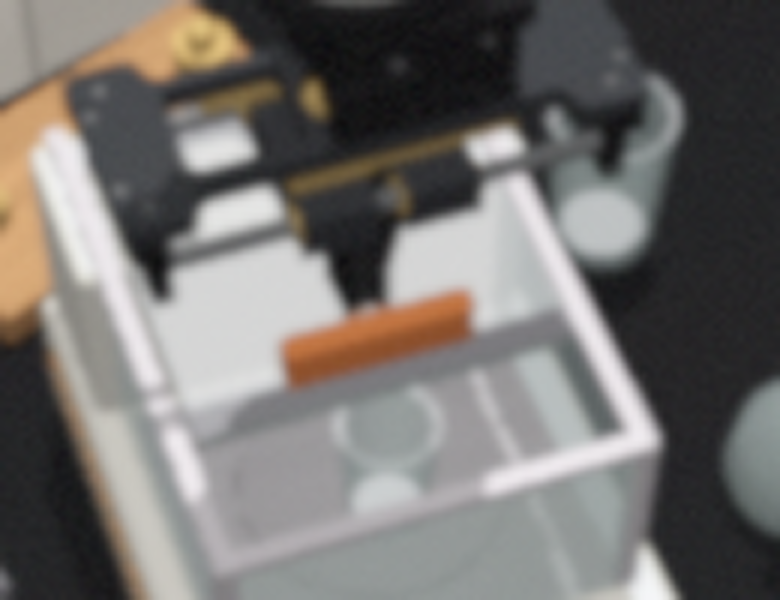

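The grip moved from (367,313) to (378,338), so the fingertips at (365,300) are pushing it with about 2.4 N.

Request:
arm_command(
  moves=[0.4,0,0,0,0.4,0,0,0,0.4,0,0,0,0.4,0,0,0,0.4,0,0,0,0.4,0,0,0,0.4,0,0,0,0.4,0,0,0,0.4,0,0,0,0.4,0,0,0,0.4,0,0,0,0.2,0,0,0],
)

```text
time: 9.08
ee_pos: [0.6029, 0.027, 0.1671]
eef_rot: [0.143, 0.99, 0.0, -0.0]
ft_force: [1.5, 0.1, 0.3]
width: 0.0003
grip_force: 0.8
```

Request:
arm_command(
  moves=[0.2,0,0,0,0.2,0,0,0,0.1,0,0,0,0.1,0,0,0],
)

```text
time: 9.42
ee_pos: [0.5976, 0.0286, 0.1671]
eef_rot: [0.143, 0.99, 0.0, 0.0]
ft_force: [2.6, 0.6, 0.1]
width: 0.0003
grip_force: 0.8
```

Request:
arm_command(
  moves=[0.1,0,0,0,0.1,0,0,0],
)

```text
time: 9.58
ee_pos: [0.5957, 0.0291, 0.1671]
eef_rot: [0.143, 0.99, 0.0, -0.0]
ft_force: [2.1, 1.3, 0.5]
width: 0.0005
grip_force: 0.8
```

Request:
arm_command(
  moves=[0.1,0,0,0,0.1,0,0,0],
)

```text
time: 9.75
ee_pos: [0.5947, 0.0293, 0.1674]
eef_rot: [0.144, 0.99, -0.0, 0.001]
ft_force: [8.7, -0.3, -2.7]
width: 0.0005
grip_force: 4.2
```

Request:
arm_command(
  moves=[0.1,0,0,0,0.1,0,0,0],
)

```text
time: 9.92
ee_pos: [0.594, 0.0295, 0.1677]
eef_rot: [0.144, 0.99, -0.0, 0.003]
ft_force: [14.4, -2.2, -3.7]
width: 0.0006
grip_force: 6.8
```

Request:
arm_command(
  moves=[0.1,0,0,0,0.1,0,0,0],
)

```text
time: 10.08
ee_pos: [0.5917, 0.0301, 0.1689]
eef_rot: [0.144, 0.99, 0.0, 0.002]
ft_force: [4.9, -0.8, 7.5]
width: 0.0001
grip_force: 3.6
```

The stop is reached (14 N). I'll back off, rise and check.

Request:
arm_command(
  moves=[-0.6,0,0,0,-1,0,0,0,-1,0,0,0,0,0,-1.5,0,0,0,-3,0,0,0,-3,0,0,0,-2,0,0,0,0,0],
)

```text
time: 10.75
ee_pos: [0.6162, 0.023, 0.2667]
eef_rot: [0.144, 0.99, 0.001, 0.003]
ft_force: [0.1, -0.2, 0.0]
width: 0.0006
grip_force: 0.0
```

```bash
python3 - <<'E'
from h import *
rel([.4603,-.0130,.26])
im=r.camera("scene");b=im[90:240,180:340]
cv2.imwrite("pics/c5.png",cv2.cvtColor(cv2.resize(b,(640,600),interpolation=2),cv2.COLOR_RGB2BGR))
E
```

```text
t 10.75 pos [0.6162 0.023  0.2667] F [ 0.14 -0.24  0.01] tool move cm [13.93 -7.89  0.58]
tool x,y yaw err deg 0.33999999999999986 z axis [ 0.005  0.001 -1.   ]
TCP in balance -0.010998400624299173 0.0015863944702637783
```

View pics/c5.png

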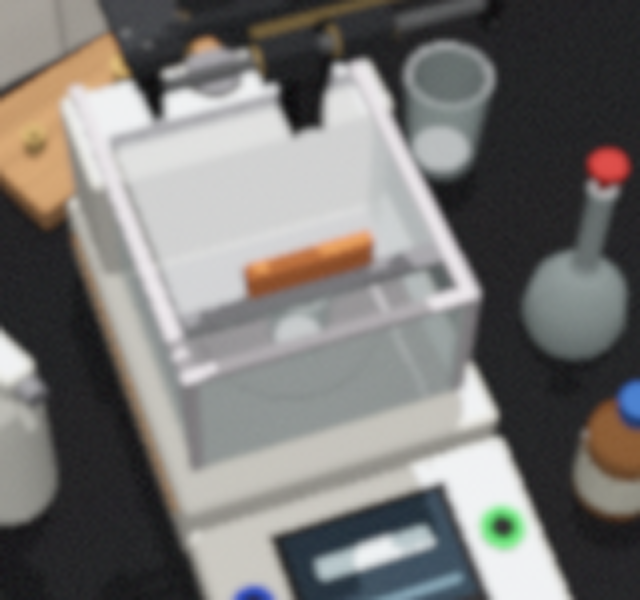

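The cover front edge, at about (190,330)-(450,270), is about 3 cm short of shut. The tips probably rode up onto the grip at the stop and dragged it back. They need to go lower, so I'll compare the tip pixels with their projection.

```bash
python3 - <<'E'
from h import *
def proj(n,p):
    c=r.camera_info(n); v=R.from_quat(c["attitude"]).inv().apply(np.array(p)-c["origin"]); return np.array([c["cx"]+c["fx"]*v[0]/-v[2],c["cy"]-c["fy"]*v[1]/-v[2]])
X=np.array([.957,-.29,0])
for nm,p,o,k in(("c5",[.6162,.023,.2667],(180,90),4),("c3",[.6829,.0034,.1821],(190,90),6),("c4",[.6474,.014,.1673],(190,90),6),("c2",[.6005,.0277,.1881],(180,90),4)):
    print(nm,[((proj("scene",np.array(p)-.0095*X+[0,0,dz])-o)*k).round().tolist() for dz in(0,.01,.02,.03)])
for n in("scene",):
    c,_,s,_=blob(r.camera(n),(5,150,100),(18,255,255),(257,156),30)
    for z in(.185,.190):
        q=atz(n,c,z)[:2]-[.6263,.0183]; print(c,s,z,q@X[:2])
E
```

```text
c5 [[306.0, 165.0], [306.0, 152.0], [306.0, 139.0], [306.0, 127.0]]
c3 [[332.0, 255.0], [332.0, 238.0], [332.0, 221.0], [331.0, 204.0]]
c4 [[365.0, 351.0], [365.0, 335.0], [365.0, 319.0], [365.0, 302.0]]
c2 [[314.0, 278.0], [314.0, 267.0], [315.0, 256.0], [315.0, 245.0]]
[256.94338989 155.80189514] (5.906503677368164, 30.21932029724121) 0.185 -0.024367119197435068
[256.94338989 155.80189514] (5.906503677368164, 30.21932029724121) 0.19 -0.027787069270165707
```

The tips consistently appear 25 to 27 mm above the reported TCP. I'll go behind the grip again with the reported z at about 0.155, which puts the tips at about 0.181.

Request:
arm_command(
  moves=[-1.5,0,0,0,-1.3,0,0,0,0,0,2.5,0,0,0,2.5,0,0,0,2,0,0,0,1.5,0,0,0,1,0,0,0,0.5,0,0,0,0.4,0,0,0,0,0],
)

```text
time: 11.68
ee_pos: [0.6415, 0.0155, 0.1576]
eef_rot: [0.143, 0.99, -0.0, -0.0]
ft_force: [0.7, 0.1, 0.7]
width: 0.0005
grip_force: 0.0
```

Request:
arm_command(
  moves=[0,0,0.2,0,0,0,0.1,0,0,0,0,0],
)

```text
time: 11.93
ee_pos: [0.642, 0.0155, 0.1555]
eef_rot: [0.143, 0.99, 0.0, 0.0]
ft_force: [0.2, 0.3, 0.3]
width: 0.0008
grip_force: 0.0
```

Request:
arm_command(
  moves=[0,0,0.2,0,0,0,0,0],
)

```text
time: 12.1
ee_pos: [0.6418, 0.0155, 0.1531]
eef_rot: [0.143, 0.99, 0.0, 0.0]
ft_force: [0.4, -0.0, 0.2]
width: 0.0006
grip_force: 0.0
```

Request:
arm_command(
  moves=[0.6,0,0,0,0.6,0,0,0,0.5,0,0,0,0.4,0,0,0,0.4,0,0,0,0.4,0,0,0,0.4,0,0,0,0.4,0,0,0,0.3,0,0,0,0.2,0,0,0],
)

```text
time: 12.93
ee_pos: [0.6013, 0.0278, 0.1533]
eef_rot: [0.143, 0.99, 0.0, 0.0]
ft_force: [2.0, 0.7, 0.4]
width: 0.0005
grip_force: 0.8
```

Request:
arm_command(
  moves=[0.2,0,0,0,0.2,0,0,0,0.1,0,0,0],
)

```text
time: 13.18
ee_pos: [0.5966, 0.0289, 0.1532]
eef_rot: [0.143, 0.99, 0.0, 0.0]
ft_force: [1.7, 0.1, 0.8]
width: 0.0002
grip_force: 0.8
```

Request:
arm_command(
  moves=[0.1,0,0,0,0.1,0,0,0],
)

```text
time: 13.35
ee_pos: [0.5954, 0.0292, 0.1532]
eef_rot: [0.143, 0.99, -0.0, 0.001]
ft_force: [8.6, 0.6, -2.7]
width: 0.0004
grip_force: 4.0
```

Request:
arm_command(
  moves=[0.05,0,0,0,0,0,0,0,0,0,0,0,0,0,0,0,-0.5,0,0,0,-1,0,0,0,-1,0,0,0,0,0,-2,0,0,0,-3,0,0,0,-3,0,0,0,-3,0,0,0,0,0],
)

```text
time: 14.35
ee_pos: [0.6202, 0.022, 0.2691]
eef_rot: [0.144, 0.99, 0.001, 0.003]
ft_force: [1.1, -0.3, -0.6]
width: 0.0004
grip_force: 0.0
```

```bash
python3 - <<'E'
from h import *
rel([.4603,-.0130,.24])
im=r.camera("scene");b=im[90:240,180:340]
cv2.imwrite("pics/c6.png",cv2.cvtColor(cv2.resize(b,(640,600),interpolation=2),cv2.COLOR_RGB2BGR))
c=blob(im,(5,150,100),(18,255,255),(260,168),30)[0]
print(c,(atz("scene",c,.187)[:2]-[.6263,.0183])@[.957,-.29])
E
```

```text
t 14.35 pos [0.6202 0.022  0.2691] F [ 1.07 -0.3  -0.56] tool move cm [14.35 -7.91  2.8 ]
tool x,y yaw err deg 0.34999999999999787 z axis [ 0.007  0.001 -1.   ]
TCP in balance -0.006907236271480639 0.0017454909095273353
[260.89013672 164.82644653] -0.051546525714117504
```

View pics/c6.png

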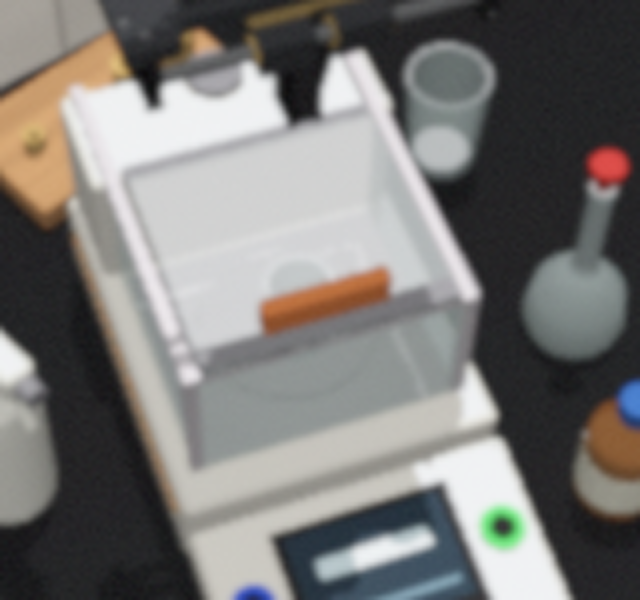

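The grip is at x = -0.0515 in the balance frame (shut is about -0.050) and the cover edge meets the front pane. Now the tare sensor.

Request:
arm_command(
  moves=[2,-1.1,0,0,2,-1.1,0,0,2,-1.1,0,0,2,-1.1,0,0,2,-1.1,0,0,2,-1.1,0,0,2.3,-1.3,0,0,0,0,0,0,0,0,0,0],
)

```text
time: 15.15
ee_pos: [0.4577, -0.0129, 0.2626]
eef_rot: [0.143, 0.99, 0.0, -0.0]
ft_force: [-0.0, 0.6, 0.5]
width: 0.0007
grip_force: 0.0
```

Request:
arm_command(
  moves=[0,0,2.5,0,0,0,3,0,0,0,3,0,0,0,3,0,0,0,0,0],
)

```text
time: 15.57
ee_pos: [0.4556, -0.0129, 0.1425]
eef_rot: [0.143, 0.99, -0.002, -0.004]
ft_force: [-1.2, -0.3, -0.3]
width: 0.0001
grip_force: 0.0
```

```bash
python3 - <<'E'
from h import *
rel([.4603,-.0130,.056])
im=r.camera("scene");b=im[140:290,220:380]
cv2.imwrite("pics/c7.png",cv2.cvtColor(cv2.resize(b,(640,600),interpolation=2),cv2.COLOR_RGB2BGR))
c=r.camera_info("scene")
def proj(n,p):
    c=r.camera_info(n); v=R.from_quat(c["attitude"]).inv().apply(np.array(p)-c["origin"]); return np.array([c["cx"]+c["fx"]*v[0]/-v[2],c["cy"]-c["fy"]*v[1]/-v[2]])
p=r.read_state()["ee_pos"]
for dz in(0,.01,.02,.03):print((proj("scene",p+[-.0091,.0028,dz])-[220,140])*4)
E
```

```text
t 15.5667 pos [ 0.4556 -0.0129  0.1425] F [-1.22 -0.32 -0.32] tool move cm [-0.52  0.17  8.65]
tool x,y yaw err deg 0.39000000000000057 z axis [-0.009 -0.002 -1.   ]
TCP in balance -0.1543325981496388 -0.07939785428871925
[371.3770521  259.94852964]
[373.56573652 250.66839263]
[375.79280823 241.22549143]
[378.05928609 231.61550609]
```

View pics/c7.png

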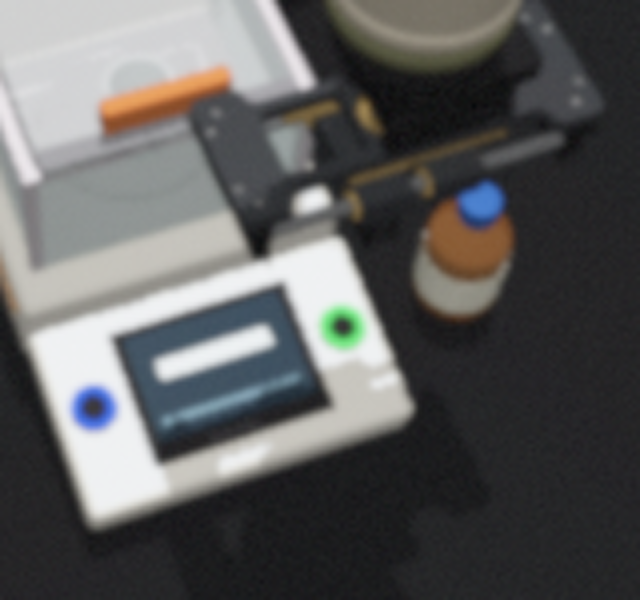

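The green ring is at (342,327) and the finger stub at about (385,225). The gripper body clears the amber bottle and the cover. I'll descend to a reported z of about 0.060, which puts the tips about 3 cm above the sensor.

Request:
arm_command(
  moves=[-0.2,0.1,2,0,0,0,2,0,0,0,1.5,0,0,0,1,0,0,0,0.7,0,0,0,0.5,0,0,0,0,0],
)

```text
time: 16.2
ee_pos: [0.4612, -0.0122, 0.0711]
eef_rot: [0.143, 0.99, -0.0, -0.0]
ft_force: [0.7, -0.1, 0.1]
width: 0.0004
grip_force: 0.0
```

```bash
python3 - <<'E'
from h import *
rel([.4603,-.0130,.060])
E
```

```text
t 16.2 pos [ 0.4612 -0.0122  0.0711] F [ 0.71 -0.15  0.14] tool move cm [ 0.06 -0.1   1.11]
tool x,y yaw err deg 0.379999999999999 z axis [-0. -0. -1.]
TCP in balance -0.14919245825587593 -0.07710614038402033
```

Request:
arm_command(
  moves=[0,0,0.5,0,0,0,0.5,0,0,0,0,0,0,0,0,0,0,0,0,0,0,0,0,0,0,0,0,0,0,0,0,0,0,0,0,0,0,0,0,0,0,0,0,0,0,0,0,0],
)

```text
time: 17.2
ee_pos: [0.461, -0.0123, 0.0611]
eef_rot: [0.143, 0.99, 0.0, 0.0]
ft_force: [0.1, 0.7, -0.4]
width: 0.0004
grip_force: 0.0
```

Request:
arm_command(
  moves=[0,0,0,0,0,0,0,0,0,0,0,0,0,0,0,0,0,0,0,0,0,0,0,0,0,0,0,0,0,0,0,0,0,0,0,0,0,0,0,0,0,0,0,0,0,0,0,0],
)

```text
time: 18.2
ee_pos: [0.4609, -0.0123, 0.0611]
eef_rot: [0.143, 0.99, 0.0, -0.0]
ft_force: [0.2, -0.3, -0.2]
width: 0.0011
grip_force: 0.0
```

Request:
arm_command(
  moves=[0,0,0,0,0,0,0,0,0,0,0,0,0,0,0,0,0,0,0,0,0,0,0,0,0,0,0,0,0,0,0,0,0,0,0,0,0,0,0,0,0,0,0,0,0,0,0,0],
)

```text
time: 19.2
ee_pos: [0.4609, -0.0123, 0.0611]
eef_rot: [0.143, 0.99, 0.0, -0.0]
ft_force: [0.9, 0.2, -0.5]
width: 0.0003
grip_force: 0.0
```

Request:
arm_command(
  moves=[0,0,-1,0,0,0,-2.5,0,0,0,-3,0,0,0,-3,0,0,0,-3,0,0,0,-3,0,0,0,-3,0,0,0,0,0,0,0,0,0],
)

```text
time: 19.95
ee_pos: [0.4618, -0.0124, 0.2482]
eef_rot: [0.144, 0.99, 0.001, 0.002]
ft_force: [-0.1, 0.2, -1.1]
width: 0.0004
grip_force: 0.0
```

```bash
python3 - <<'E'
from h import *
rel([.4603,-.0130,.060])
im=r.camera("scene")
c=blob(im,(5,150,100),(18,255,255),(260,168),30)[0]
print(c)
cv2.imwrite("pics/c8.png",cv2.cvtColor(im,cv2.COLOR_RGB2BGR))
E
```

```text
t 19.95 pos [ 0.4618 -0.0124  0.2482] F [-0.07  0.19 -1.05] tool move cm [ 0.18 -0.14 18.82]
tool x,y yaw err deg 0.35999999999999943 z axis [ 0.004  0.001 -1.   ]
TCP in balance -0.14854891959425512 -0.07706021197487421
[260.85031128 165.19107056]
```

View pics/c8.png

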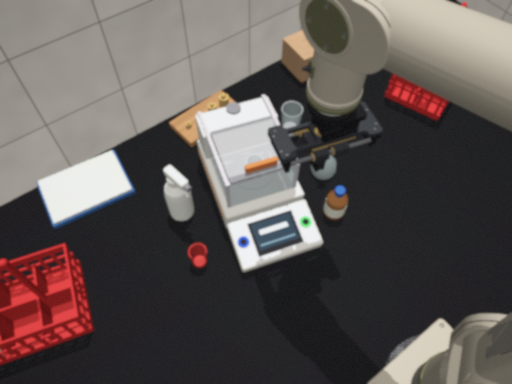

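The cover is shut, with the grip still at (261,165). The spray bottle (180,195), amber bottle (336,203) and flask (323,165) stand where they were, and the arm is clear.

```bash
python3 -c "
from bench import r
print(r.close_job())"
```

```text
the job is handed in; nothing more can be done
None
```

The cover is pushed fully shut, the fingertips were held about 3 cm (camera estimate) above the green tare sensor for over two seconds, and the job is handed in; the first push rode up onto the grip and dragged the cover back, so I pushed it shut a second time, and no verdict was returned.

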